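Open the square glaze jar in the jar block

TASK

The cap of the square glaze jar has stuck tight: stand the jar upright and fully home in the square pocket of the wooden jar block, so that it cannot turn, then unscrew the cap anticlockwise until its thread lets go and lift it straight off. Finish holding the cap level just above the open mouth (clear of the rim, but not more than 3 cm over it), so that dried glaze falls back into the jar, and do not let go of it; the jar stays home in the block. Leave the other things on the shelf top where they are.

Things in the scene. Friction and masses are not known exactly. Their poses are not given: they have to be found in the camera images.
- square_jar: White plastic jar, square body 60 x 60 mm (8 mm corner radius, flat sides up to 50 mm), shoulder 50 to 60 mm, round neck 39 mm across; 0.3 to 0.5 kg. Origin: centre of the underside; z up, x and y square to the flats. Starts upright on the shelf top with its cap on, 81 mm tall in all. Grip it across two flats, fingertips above 28 mm to clear the block. Unbraced, it just turns with its cap.
- jar_rim (a point): Centre of the jar's rim, 76.5 mm above its underside; axes as the jar. Under it the neck has three short thread ridges. A done-up cap covers the rim and comes off only when its three lugs are turned out from under the ridges; before that, pulling up only lifts the jar. The lugs clear the ridges after 7 mm of lift, the cap's lower edge clears the rim after 13.5 mm.
- jar_cap: The square jar's cap: round, ribbed, white, 56 mm across, 18.5 mm high, raised curved arrow on top; 0.05 kg. Origin: centre of its lower edge; z up. Done up, the origin is 63 mm above the jar's underside. Tight: a sprung seal presses its lugs to the ridges with 15 N, about 0.4 N m to turn it. Anticlockwise from above (yaw growing) opens it. Grip it across its diameter from above.
- cap_top (a point): Centre of the cap's top, 18.5 mm over its origin; axes as the cap. Yaw of the cap in the jar's frame: 0.14 to 0.31 rad done up; climbs 8 mm a full turn (1.6 mm in all); free to lift straight off from 1.42 rad; a stop blocks it at 1.87 rad. So turning it 1.45 rad (83 degrees) always frees it; up to 0.08 rad of that goes into the jar's play in the pocket.
- jar_block: Jar block, fixed: pale beech block 100 x 100 mm on a plywood foot 104 (x) x 168 (y) x 12 mm with screws; its top is 38 mm above the shelf top. In the middle a square pocket 63.5 mm wide, sides along x and y, 26 mm deep, with a 4 mm bevelled entry. The square jar fits in any of its four quarter turns. Origin: centre of the underside.
- block_pocket (a point): Centre of the pocket's floor, 12 mm above the shelf top; axes as the jar block. The jar's underside rests here when it is fully home; the top of its cap is then 93 mm above the shelf top.
- round_jar: Bystander: tall round white glaze jar, 67 mm across, 112 mm high, standing behind the work. Origin: centre of its underside.
- wide_jar: Bystander: round glaze jar with a broad smooth lid, 68 mm across, 98 mm high, standing behind the work. Origin: centre of its underside.
- timer: Bystander: wind-up timer, 62 x 68 x 62 mm, with a dark dial on its front. Origin: centre of its underside.
- rib: Bystander: flat wooden rib, 60 x 98 x 6 mm, lying near the front edge. Origin: centre of its underside.
- loop_tool: Bystander: pottery loop tool with a wooden handle, 26 x 190 x 12 mm, lying near the front edge. Origin: centre of its underside.
- tile_a: Bystander: round glaze test tile, 46 mm across, 8 mm thick, to the right. Origin: centre of its underside.
Not all that is in view belongs to the job. Several things have the shape of the jar_cap; the one meant has the colours described above.

How it is judged:
On the way:
1. the jar stands upright and fully home in the block's pocket, its cap still done up (horizontal distance between square_jar and block_pocket below 0.005 m and z of square_jar in the frame of block_pocket below 0.003 m and angle between square_jar's own z axis and vertical below 0.06 rad and z of jar_cap in the frame of square_jar below 0.066 m), for 0.2 s.
At the end, for the whole second after the job is handed in: Jar upright (3.5 deg) and home in the pocket (3 mm of its floor, 5 mm of its centre), not gripped. Cap held by the fingers alone, still, level to 11 deg, within 15 mm of the jar's axis, its lower edge 1.5 to 35 mm above the rim, not touching the jar (horizontal distance between square_jar and block_pocket below 0.005 m and z of square_jar in the frame of block_pocket below 0.003 m and angle between square_jar's own z axis and vertical below 0.06 rad and z of jar_cap in the frame of square_jar between 0.078 and 0.1115 m and horizontal distance between jar_cap and square_jar below 0.015 m and angle between jar_cap's own z axis and vertical below 0.2 rad and contact force between jar_cap and the fingers above 2 N and contact force between jar_cap and square_jar below 0.05 N and contact force between square_jar and the fingers below 0.05 N and linear speed of jar_cap below 0.02 m/s); the arm keeps its last pose, push and grip.
It fails at once if the jar is tipped over (angle between square_jar's own z axis and vertical above 0.7 rad).
It fails at once if another thing on the shelf top is moved more than 25 mm (distance of any of round_jar, wide_jar, timer, rib, loop_tool, tile_a from where it was at the start of the episode above 0.025 m).
It also fails if it takes over 50 s, if anything falls off the work surface, if the arm or the gripper's body presses on something with over 40 N, if the wrist force passes 120 N, or if a joint passes its speed limit or range.

ROBOT

A 6-joint arm with a two-finger parallel gripper is mounted at the origin on a cart in front of the work surface, level with it; the furniture and walls round the work are solid. World frame = base frame: x ahead of the robot, y to its left, z up, the work surface at z = 0. Lengths are in m, angles in rad, forces in N, time in s.
With the tool pointing down it reaches from about 0.35 to 0.925 m from the base axis. Payload 6.4 kg.
Tool frame: the origin (TCP) lies on the centre line of the jaws, within the pads' length; the fingertips stand env.tips_ahead ahead of it and the grasp point (between the pads) is the TCP (env.tips_ahead is the distance from the TCP to the fingertips, in m); z points along the fingers, y is the line along which they close (so a half turn about z gives the same grasp; the last joint's range is limited). The gripper opens to 85 mm and grips with 20 to 120 N. Pads are 22 mm wide; open, the fingers measure 114 mm over their backs; the gripper's body (76 mm by 85 mm) begins 54 mm behind the grasp point. The pads swing forward as they close: fully open they stand 13 mm farther back than shut.
Start: joints at [0.939, 0.245, 1.558, -0, 1.339, -0.174], TCP at [0.287, 0.583, 0.25] pointing down, gripper open.
Joint ranges: [-3.13, 3.13], [-1.02, 2.26], [0.13, 2.54], [-0.95, 4.09], [0.21, 2.88], [-2.74, 2.74]. Speed limits (rad/s): [2.57, 2.57, 3.14, 3.14, 3.14, 3.14].

INTERFACE

Orientations are given as a 3x3 rotation matrix whose columns are the frame's x, y, z axes.
In Python, from workcell import env, vision gives the robot as it stands. The module is installed in compiled form; this text tells all that it offers.
- The arm moves only by the tool step_arm, never from a script. Its argument "motion" is a list of rows, each an object of numbers: "dx", "dy", "dz": the shift along the tool's x, y, z in units of 50 mm (1.0 is 50 mm); "wx", "wy", "wz": the turn, a rotation vector about the tool's x, y, z in units of 5 degrees (1.0 is 5 degrees); "hand": the finger opening in mm, from 0 to 85.4. A call has 1 to 10 rows; each row shifts and turns the commanded pose from where the row before left it, along the tool's axes as they then stand; what a row does not reach is not made up. A row lasts 1/10 s, in which the tool goes at most 50 mm and 8.59 degrees, less where a joint would pass 70% of its speed; a pose out of reach is approached as far as the arm can. A call is refused whole if a number of a shift passes 1 or a number of a turn 1, either way. A call with a gripper value outside its range is refused whole. The fingers move at their own pace and stop on an object; "newtons" is the grip in N (left out, the last holds). Time passes only in rows, so rows that do not move let the fingers close. It gives the time, the measured TCP pose, the force, the opening and the grip force at its end, in the units of the state.
- env.get_obs(): the state, without advancing time (a new reading comes with each control period).
- vision.read_camera(name): name is "scene" or "top" or "wrist"; returns a dict with "color" (400x640x3 uint8, red, green, blue), "intrinsics" (3x3 intrinsics, pixels), "cam_to_world" (4x4, takes a point from camera to world coordinates); the wrist camera has in their place "mount" (4x4, takes a point from camera to tool coordinates, whose origin is the TCP and whose axes are the flange's). Camera axes: x right, y down, z forward; pixel columns grow to the right and rows downward; lengths in m; the calibration is good to about 2 mm. A picture is of the moment at which its call begins: read the wrist's pose just before it. There is no depth.
- env.hand_in(): hands the job in; it is judged then, once.
The state is a dict: "time_s": time; "joints": joint angles; "qd": joint speeds; "tau": joint torques, N m; "eef_pos": TCP position; "tcp_rot": TCP orientation; "contact_force": force on the tool from outside, world axes, zero at the start; "ft_torque": the same for the moment, N m; "grip_width": opening from 0.0 (shut) to 1.0 (fully open); "finger_force": force on a finger pad.
Only numpy, scipy, OpenCV 4.12 (cv2) and the standard library are available. Lean on these libraries where they do the work, as an engineer would, in place of code of your own. Each camera call takes 0.05 s, during which the arm holds its last target. There are 200 camera calls.

## Working session

There is one attempt and no reset: what is moved stays moved. The work goes in short steps, Python scripts to look and compute and a tool call to move; the robot and the scene stay as the last step left them, time stands still between calls to the robot, and variables do not carry over. Pictures are saved under pics/ and viewed, at most 10 in all, crops included, and the job is handed in when it is done.

Besides the shell and the picture viewer there is one more tool, called after "Call:" as name(argument=value, ...) on one line, values as JSON. step_arm: Moves the arm, as the interface text tells. Its arguments: {"type":"object","properties":{"motion":{"type":"array"},"newtons":{"type":"number"}},"required":["motion"]}

```bash
mkdir -p pics; python3 - <<'E'
from workcell import env, vision
import cv2,numpy as np
o=env.get_obs(); print(o['eef_pos'],o['tcp_rot'],env.tips_ahead,o['grip_width'],o['time_s'])
for n in("scene","top"):
    r=vision.read_camera(n); cv2.imwrite(f'pics/{n}0.png',r['color'][...,::-1]); print(n,r['intrinsics'].round(1).tolist(),r['cam_to_world'].round(4).tolist())
r=vision.read_camera('wrist');print(r['mount'].round(4).tolist(),r['intrinsics'].round(1).tolist())
E
```

```text
[0.2869622  0.58264236 0.2491611 ] [[-8.97006221e-01  4.42016325e-01 -1.18668274e-03]
 [ 4.42017758e-01  8.97004946e-01 -1.55802113e-03]
 [ 3.75789513e-04 -1.92208949e-03 -9.99998082e-01]] 0.019 1.0016708765726627 0.0
scene [[383.9, 0.0, 320.5], [0.0, 383.9, 202.2], [0.0, 0.0, 1.0]] [[0.7226, -0.5397, 0.4319, 0.0507], [-0.6912, -0.5639, 0.4519, -0.5013], [-0.0004, -0.6251, -0.7806, 0.8664], [0.0, 0.0, 0.0, 1.0]]
top [[511.1, 0.0, 320.8], [0.0, 511.1, 198.9], [0.0, 0.0, 1.0]] [[-0.0249, -0.9949, 0.0975, 0.3829], [-0.9997, 0.0249, -0.001, -0.0141], [-0.0014, -0.0975, -0.9952, 1.3156], [0.0, 0.0, 0.0, 1.0]]
[[-0.0004, -0.9496, -0.3136, 0.0807], [1.0, -0.0007, 0.001, -0.001], [-0.0012, -0.3136, 0.9496, -0.1231], [0.0, 0.0, 0.0, 1.0]] [[323.7, 0.0, 323.9], [0.0, 323.7, 199.2], [0.0, 0.0, 1.0]]
```

View pics/top0.png

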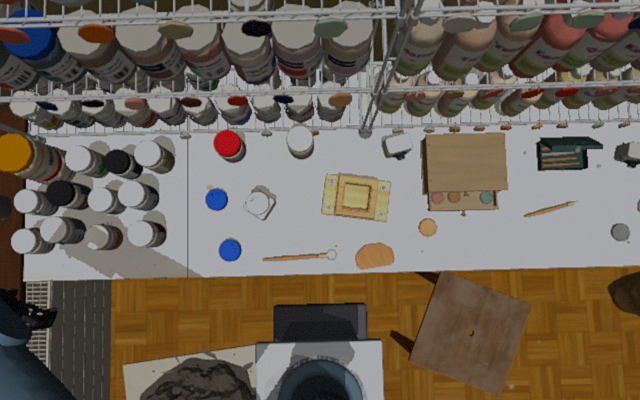

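View pics/scene0.png

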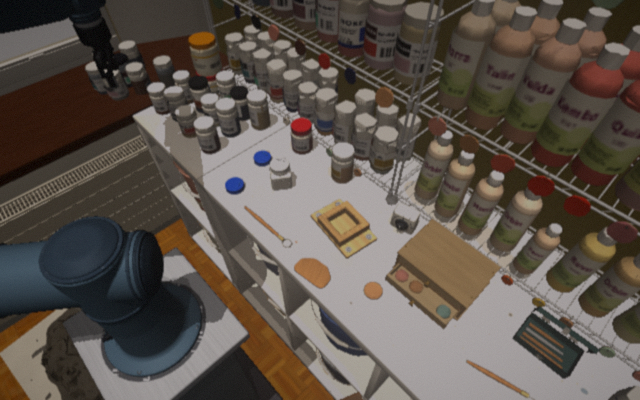

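The top view shows the square jar at about (259,204) and the block with its pocket at (356,197). In the scene view they are at (281,174) and (343,226). The wide and round jars and the timer stand behind, and blue decoy caps lie to the left of the jar.

```bash
cat > h.py <<'E'
from workcell import env, vision
import cv2,numpy as np
def cam(n):
    o=env.get_obs(); r=vision.read_camera(n)
    if n=='wrist':
        T=np.eye(4);T[:3,:3]=o['tcp_rot'];T[:3,3]=o['eef_pos'];M=T@r['mount']
    else: M=r['cam_to_world']
    return r['color'],r['intrinsics'],M
def ray(K,M,p):
    d=M[:3,:3]@np.linalg.inv(K)@np.array([p[0],p[1],1.]); return M[:3,3],d/np.linalg.norm(d)
def onz(K,M,p,z):
    c,d=ray(K,M,p); return (c+d*(z-c[2])/d[2])
def tri(rs):
    A=np.zeros((3,3));b=np.zeros(3)
    for c,d in rs:
        P=np.eye(3)-np.outer(d,d);A+=P;b+=P@c
    return np.linalg.solve(A,b)
def proj(K,M,X):
    p=K@(M[:3,:3].T@(np.asarray(X)-M[:3,3]));return p[:2]/p[2]
E
python3 - <<'E'
from h import *
ct,Kt,Mt=cam('top');cs,Ks,Ms=cam('scene')
print('cap',tri([ray(Kt,Mt,(259,201)),ray(Ks,Ms,(281,165))]),onz(Kt,Mt,(259,201),.081))
print('blk',tri([ray(Kt,Mt,(356,196)),ray(Ks,Ms,(343,224))]),onz(Kt,Mt,(356,197),.038))
for n,p in dict(blue1=(216,199),blue2=(230,250),timer=(397,147),wide=(300,142),red=(229,145)).items(): print(n,onz(Kt,Mt,p,.05 if n[0]!='b' else .02))
a=cv2.resize(ct[160:260,195:395],(800,400),interpolation=cv2.INTER_CUBIC)
cv2.imwrite('pics/t1.png',a[...,::-1])
w,_,_=cam('wrist');cv2.imwrite('pics/w0.png',w[...,::-1])
E
```

```text
cap [0.50307123 0.13587622 0.07222064] [0.50239552 0.13469812 0.081     ]
blk [ 0.51498542 -0.10521513  0.01359176] [ 0.51055229 -0.10389359  0.038     ]
blue1 [0.51615752 0.25150965 0.02      ]
blue2 [0.38597571 0.21682487 0.02      ]
timer [ 0.63297782 -0.2100025   0.05      ]
wide [0.65187299 0.03336314 0.05      ]
red [0.64870747 0.21200453 0.05      ]
```

View pics/t1.png

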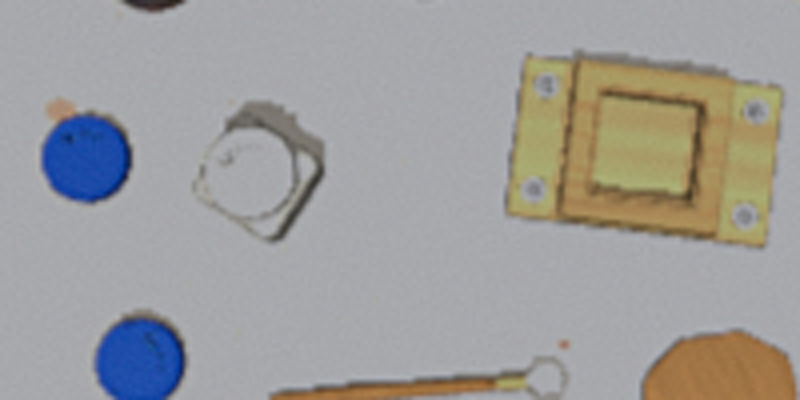

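The jar stands near (0.50, 0.135) and the block near (0.51, -0.104), at yaws of about -36° and -9°. I'll move above the jar and measure with the wrist camera.

Call:
step_arm(motion=[{"dx":-0.4,"dy":-0.3},{"dx":-0.74,"dy":-0.58},{"dx":-0.74,"dy":-0.58},{"dx":-0.74,"dy":-0.58},{"dx":-0.74,"dy":-0.58},{"dx":-0.74,"dy":-0.58},{"dx":-0.74,"dy":-0.58},{"dx":-0.74,"dy":-0.58},{"dx":-0.74,"dy":-0.58},{"dx":-0.74,"dy":-0.58}])

```text
$.motion[0]: bad value
```

Call:
step_arm(motion=[{"dx":-0.7,"dy":-0.58,"wz":1},{"wz":1},{"wz":1},{"wz":1},{"wz":1},{"wz":1},{"wz":1},{"wz":1},{"wz":1},{"wz":1}])

```text
$.motion[0]: bad value
```

Call:
step_arm(motion=[{"wz":1},{"wz":1},{"wz":1},{"wz":1},{"wz":1},{"wz":1},{"wz":1},{"wz":1},{"wz":1},{"wz":1}])

```text
$.motion[0]: bad value
```

```bash
python3 - <<'E'
from h import *
w,K,M=cam('wrist');np.savez('w1.npz',w=w,K=K,M=M);cv2.imwrite('pics/w1.png',w[...,::-1])
o=env.get_obs();print(o['eef_pos'],o['tcp_rot'].round(3).tolist(),o['joints'])
E
```

```text
[0.28722368 0.58297456 0.25004516] [[-0.897, 0.442, -0.0], [0.442, 0.897, -0.0], [0.0, -0.0, -1.0]] [ 9.38876382e-01  2.45263212e-01  1.55806127e+00  3.76120529e-06
  1.33872888e+00 -1.74087199e-01]
```

View pics/w1.png

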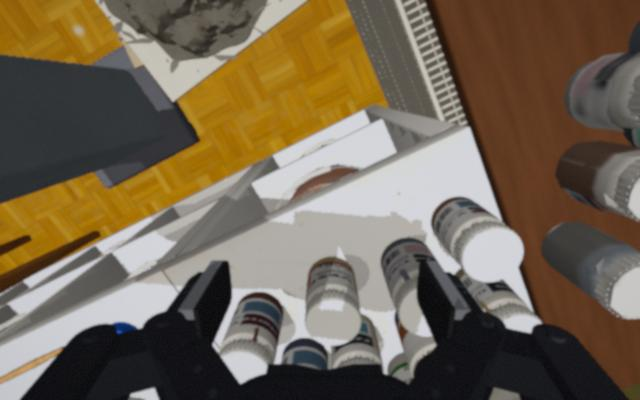

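The arm didn't move: the call was refused, and every row probably needs all of its keys. The picture only shows the paint jars under the start pose.

Call:
step_arm(motion=[{"dx":-0.4,"dy":-0.3,"dz":0,"wx":0,"wy":0,"wz":0,"hand":85},{"dx":-0.74,"dy":-0.58,"dz":0,"wx":0,"wy":0,"wz":0,"hand":85},{"dx":-0.74,"dy":-0.58,"dz":0,"wx":0,"wy":0,"wz":0,"hand":85},{"dx":-0.74,"dy":-0.58,"dz":0,"wx":0,"wy":0,"wz":0,"hand":85},{"dx":-0.74,"dy":-0.58,"dz":0,"wx":0,"wy":0,"wz":0,"hand":85},{"dx":-0.74,"dy":-0.58,"dz":0,"wx":0,"wy":0,"wz":0,"hand":85},{"dx":-0.74,"dy":-0.58,"dz":0,"wx":0,"wy":0,"wz":0,"hand":85},{"dx":-0.74,"dy":-0.58,"dz":0,"wx":0,"wy":0,"wz":0,"hand":85},{"dx":-0.74,"dy":-0.58,"dz":0,"wx":0,"wy":0,"wz":0,"hand":85},{"dx":-0.74,"dy":-0.58,"dz":0,"wx":0,"wy":0,"wz":0,"hand":85}])

```text
time_s: 1.35
eef_pos: [0.4825, 0.1777, 0.2506]
tcp_rot: [[-0.897, 0.442, 0.001], [0.442, 0.897, 0.0], [-0.001, 0.001, -1.0]]
contact_force: [1.2, 0.0, -0.3]
grip_width: 0.991
finger_force: 0.0
```

Call:
step_arm(motion=[{"dx":-0.7,"dy":-0.55,"dz":0,"wx":0,"wy":0,"wz":0,"hand":85},{"dx":0,"dy":0,"dz":0,"wx":0,"wy":0,"wz":1,"hand":85},{"dx":0,"dy":0,"dz":0,"wx":0,"wy":0,"wz":1,"hand":85},{"dx":0,"dy":0,"dz":0,"wx":0,"wy":0,"wz":1,"hand":85},{"dx":0,"dy":0,"dz":0,"wx":0,"wy":0,"wz":1,"hand":85},{"dx":0,"dy":0,"dz":0,"wx":0,"wy":0,"wz":1,"hand":85},{"dx":0,"dy":0,"dz":0,"wx":0,"wy":0,"wz":1,"hand":85},{"dx":0,"dy":0,"dz":0,"wx":0,"wy":0,"wz":1,"hand":85},{"dx":0,"dy":0,"dz":0,"wx":0,"wy":0,"wz":1,"hand":85},{"dx":0,"dy":0,"dz":0,"wx":0,"wy":0,"wz":1,"hand":85}])

```text
time_s: 2.35
eef_pos: [0.5012, 0.1393, 0.2503]
tcp_rot: [[-0.318, 0.948, 0.0], [0.948, 0.318, -0.0], [-0.0, 0.0, -1.0]]
contact_force: [0.2, 0.4, 0.6]
grip_width: 0.995
finger_force: 0.0
```

Call:
step_arm(motion=[{"dx":0,"dy":0,"dz":0,"wx":0,"wy":0,"wz":1,"hand":85},{"dx":0,"dy":0,"dz":0,"wx":0,"wy":0,"wz":1,"hand":85},{"dx":0,"dy":0,"dz":0,"wx":0,"wy":0,"wz":1,"hand":85},{"dx":0,"dy":0,"dz":0,"wx":0,"wy":0,"wz":1,"hand":85},{"dx":0,"dy":0,"dz":0,"wx":0,"wy":0,"wz":1,"hand":85},{"dx":0,"dy":0,"dz":0,"wx":0,"wy":0,"wz":1,"hand":85},{"dx":0,"dy":0,"dz":0,"wx":0,"wy":0,"wz":1,"hand":85},{"dx":0,"dy":0,"dz":0,"wx":0,"wy":0,"wz":1,"hand":85},{"dx":0,"dy":0,"dz":0,"wx":0,"wy":0,"wz":1,"hand":85},{"dx":0,"dy":0,"dz":0,"wx":0,"wy":0,"wz":1,"hand":85}])

```text
time_s: 3.35
eef_pos: [0.5012, 0.1393, 0.2504]
tcp_rot: [[0.522, 0.853, 0.0], [0.853, -0.522, 0.0], [0.0, 0.0, -1.0]]
contact_force: [-0.4, 0.7, -0.2]
grip_width: 0.991
finger_force: 0.0
```

```bash
python3 - <<'E'
from h import *
w,K,M=cam('wrist');np.savez('w1.npz',w=w,K=K,M=M);cv2.imwrite('pics/w1.png',w[...,::-1])
o=env.get_obs();print(o['eef_pos'],o['tcp_rot'].round(3).tolist(),o['joints'])
E
```

```text
[0.50116684 0.13934115 0.25034172] [[0.523, 0.852, 0.0], [0.852, -0.523, 0.0], [0.0, 0.0, -1.0]] [ 5.29866806e-02 -6.22347298e-02  1.88692407e+00  1.25160491e-05
  1.31684009e+00  6.03803623e-01]
```

View pics/w1.png

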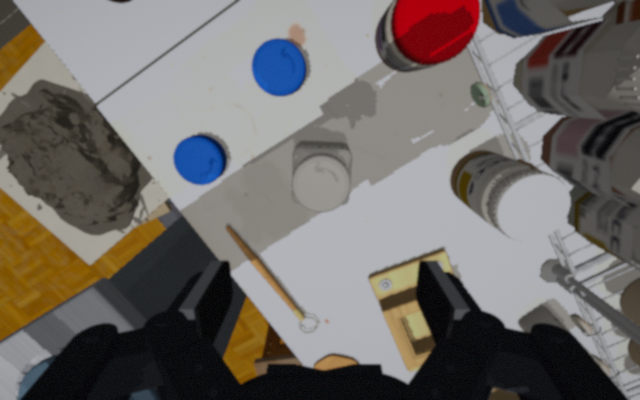

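The wrist view shows the capped jar at about (322,182), its body square to the image, and the block at lower right near (415,310). I'll take a second, lower view from the side for height.

Call:
step_arm(motion=[{"dx":-0.3,"dy":0.5,"dz":0.3,"wx":0,"wy":0,"wz":0,"hand":85},{"dx":-0.3,"dy":0.5,"dz":0.3,"wx":0,"wy":0,"wz":0,"hand":85},{"dx":0,"dy":0,"dz":0,"wx":0,"wy":0,"wz":0,"hand":85},{"dx":0,"dy":0,"dz":0,"wx":0,"wy":0,"wz":0,"hand":85}])

```text
time_s: 3.8
eef_pos: [0.5283, 0.0875, 0.22]
tcp_rot: [[0.519, 0.855, -0.001], [0.855, -0.519, 0.0], [-0.0, -0.001, -1.0]]
contact_force: [-1.0, 0.7, 0.1]
grip_width: 0.993
finger_force: 0.0
```

```bash
python3 - <<'E'
from h import *
w,K,M=cam('wrist');np.savez('w2.npz',w=w,K=K,M=M)
out=[]
for n in (1,2):
    d=np.load(f'w{n}.npz');K,M=d['K'],d['M'];u,v=proj(K,M,(.502,.136,.08)).astype(int)
    c=d['w'][max(v-60,0):v+60,max(u-75,0):u+75]
    b=cv2.resize(c,None,fx=4,fy=4,interpolation=cv2.INTER_CUBIC)
    print(n,'origin',max(u-75,0),max(v-60,0))
    g=cv2.GaussianBlur(cv2.cvtColor(b,cv2.COLOR_RGB2GRAY),(5,5),1.5);g=cv2.createCLAHE(3,(4,4)).apply(g)
    h=cv2.HoughCircles(g,cv2.HOUGH_GRADIENT_ALT,1.5,40,param1=150,param2=.7,minRadius=70,maxRadius=190)
    print(None if h is None else h[0][:5].round(1).tolist())
    out.append(g)
cv2.imwrite('pics/w12.png',cv2.resize(np.vstack([cv2.copyMakeBorder(x,0,0,0,600-x.shape[1],0) for x in out]),None,fx=.62,fy=.62,interpolation=cv2.INTER_AREA))
E
```

```text
1 origin 251 124
[[277.5, 247.5, 122.4000015258789], [277.5, 247.5, 109.30000305175781]]
2 origin 191 98
[[270.0, 240.0, 134.10000610351562]]
```

View pics/w12.png

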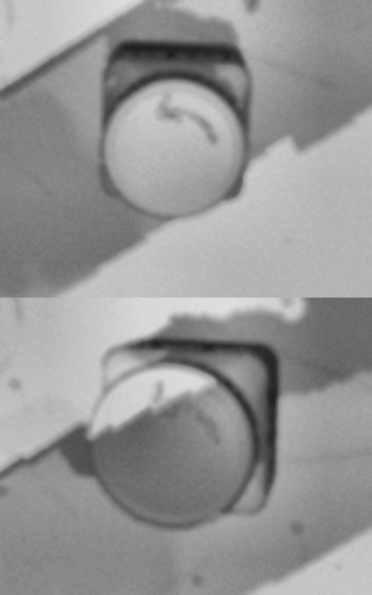

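Both crops show the cap circle clearly, centred at about (321.4,183.5) in view 1 and (260.8,157.9) in view 2. The body edges run close to the image axes.

```bash
python3 - <<'E'
from h import *
rs=[]
for n,p,o in ((1,(321.4,183.5),(251,124)),(2,(260.8,157.9),(191,98))):
    d=np.load(f'w{n}.npz');K,M=d['K'],d['M'];rs.append(ray(K,M,p))
    print(n,onz(K,M,p,.081))
    c=d['w'][o[1]:o[1]+120,o[0]:o[0]+150]
    g=cv2.cvtColor(cv2.resize(c,None,fx=4,fy=4,interpolation=cv2.INTER_CUBIC),cv2.COLOR_RGB2GRAY)
    for s in cv2.createLineSegmentDetector().detect(cv2.GaussianBlur(g,(0,0),2))[0][:,0]:
        if np.hypot(s[0]-s[2],s[1]-s[3])>90:
            a,b=[onz(K,M,(q[0]/4+o[0],q[1]/4+o[1]),.0) for q in (s[:2],s[2:])]
            t=b-a; print((s*.62).round().tolist(),'len %.3f ang %.1f'%(np.linalg.norm(t),np.degrees(np.arctan2(t[1],t[0]))%90-90), a[:2].round(4),b[:2].round(4))
X=tri(rs);print('cap',X)
for c in ('top','scene'):
    ct,K,M=cam(c);print(c,proj(K,M,X))
# block: hue mask in top view, min area rect of foot
ct,K,M=cam('top')
h=cv2.cvtColor(ct,cv2.COLOR_RGB2HSV);m=cv2.inRange(h,(15,60,60),(35,255,255));m[:160]=0;m[235:]=0;m[:,:300]=0;m[:,400:]=0
m=cv2.morphologyEx(m,cv2.MORPH_CLOSE,np.ones((3,3)))
k=max(cv2.findContours(m,0,2)[0],key=cv2.contourArea);r=cv2.minAreaRect(k);print(r)
P=np.array([onz(K,M,q,.012) for q in cv2.boxPoints(r)]);print(P[:,:2].round(4).tolist(),P.mean(0))
E
```

```text
1 [0.49849101 0.13964911 0.081     ]
[1.0, 89.0, 139.0, 1.0] len 0.077 ang -0.1 [0.4316 0.1882] [0.5089 0.1881]
2 [0.49888586 0.13915267 0.081     ]
[278.0, 75.0, 275.0, 164.0] len 0.038 ang -34.2 [0.5326 0.137 ] [0.5112 0.1055]
[26.0, 160.0, 81.0, 125.0] len 0.029 ang -0.2 [0.4198 0.1629] [0.4491 0.1628]
cap [0.4980463  0.13895114 0.07793023]
top [257.42832434 202.9417507 ]
scene [278.8716496  163.90742686]
((355.8385009765625, 196.79232788085938), (65.11823272705078, 41.303565979003906), 7.125016689300537)
[[0.4737, -0.0149], [0.5791, -0.0307], [0.554, -0.1963], [0.4489, -0.1792]] [ 0.51391222 -0.10528577  0.012     ]
```

Call:
step_arm(motion=[{"dx":0,"dy":0,"dz":0,"wx":0,"wy":0,"wz":0.44,"hand":85},{"dx":0.27,"dy":-0.535,"dz":0,"wx":0,"wy":0,"wz":0,"hand":85},{"dx":0.27,"dy":-0.535,"dz":0,"wx":0,"wy":0,"wz":0,"hand":85},{"dx":0,"dy":0,"dz":0.5,"wx":0,"wy":0,"wz":0,"hand":85},{"dx":0,"dy":0,"dz":0.6,"wx":0,"wy":0,"wz":0,"hand":85},{"dx":0,"dy":0,"dz":0.6,"wx":0,"wy":0,"wz":0,"hand":85},{"dx":0,"dy":0,"dz":0,"wx":0,"wy":0,"wz":0,"hand":85},{"dx":0,"dy":0,"dz":0,"wx":0,"wy":0,"wz":0,"hand":85}])

```text
time_s: 4.8
eef_pos: [0.4987, 0.1402, 0.136]
tcp_rot: [[0.55, 0.835, 0.0], [0.835, -0.55, 0.0], [0.0, 0.0, -1.0]]
contact_force: [-0.1, -0.1, 0.8]
grip_width: 0.996
finger_force: 0.0
```

```bash
python3 - <<'E'
from h import *
o=env.get_obs();print(o['eef_pos'],o['tcp_rot'].round(4).tolist(),o['joints'].round(3))
w,K,M=cam('wrist');np.savez('w3.npz',w=w,K=K,M=M);cv2.imwrite('pics/w3.png',w[...,::-1])
E
```

```text
[0.4986906  0.14018947 0.13596148] [[0.5502, 0.835, 0.0002], [0.835, -0.5502, 0.0], [0.0001, 0.0001, -1.0]] [0.055 0.075 1.975 0.    1.091 0.638]
```

View pics/w3.png

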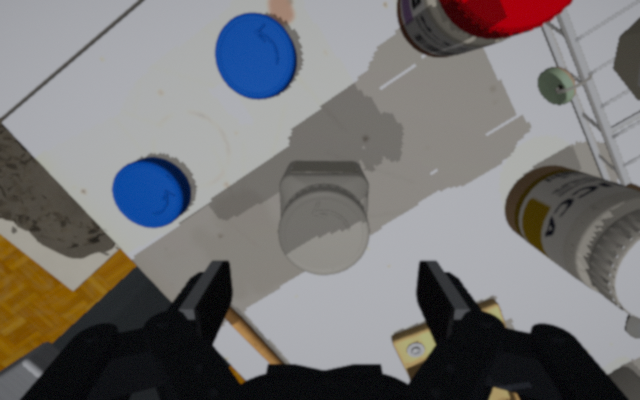

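The jar is centred at about (324,232) and its flats are square to the pads. With the fingers open, the tips sit only about 5 mm ahead of the TCP. I'll descend to TCP z ≈ 0.045 and grip.

Call:
step_arm(motion=[{"dx":0,"dy":0,"dz":0.6,"wx":0,"wy":0,"wz":0,"hand":85},{"dx":0,"dy":0,"dz":0.6,"wx":0,"wy":0,"wz":0,"hand":85},{"dx":0,"dy":0,"dz":0.62,"wx":0,"wy":0,"wz":0,"hand":85},{"dx":0,"dy":0,"dz":0,"wx":0,"wy":0,"wz":0,"hand":50},{"dx":0,"dy":0,"dz":0,"wx":0,"wy":0,"wz":0,"hand":50},{"dx":0,"dy":0,"dz":0,"wx":0,"wy":0,"wz":0,"hand":50},{"dx":0,"dy":0,"dz":0,"wx":0,"wy":0,"wz":0,"hand":50},{"dx":0,"dy":0,"dz":0,"wx":0,"wy":0,"wz":0,"hand":50},{"dx":0,"dy":0,"dz":0,"wx":0,"wy":0,"wz":0,"hand":50}], newtons=60)

```text
time_s: 5.75
eef_pos: [0.5001, 0.1399, 0.0463]
tcp_rot: [[0.551, 0.835, 0.003], [0.835, -0.551, 0.0], [0.002, 0.002, -1.0]]
contact_force: [-0.9, -1.2, 6.6]
grip_width: 0.686
finger_force: 68.0
```

Grip is good: about 59 mm opening, 68 N. Next I'll lift, turn to the block's yaw, and pass beyond the block so the wrist camera can measure the pocket.

Call:
step_arm(motion=[{"dx":0,"dy":0,"dz":-0.3,"wx":0,"wy":0,"wz":0,"hand":50},{"dx":0,"dy":0,"dz":-0.5,"wx":0,"wy":0,"wz":0,"hand":50},{"dx":0,"dy":0,"dz":-0.5,"wx":0,"wy":0,"wz":-1,"hand":50},{"dx":0,"dy":0,"dz":-0.5,"wx":0,"wy":0,"wz":-1,"hand":50},{"dx":0,"dy":0,"dz":-0.5,"wx":0,"wy":0,"wz":-1,"hand":50},{"dx":0,"dy":0,"dz":-0.4,"wx":0,"wy":0,"wz":-1,"hand":50},{"dx":0,"dy":0,"dz":-0.3,"wx":0,"wy":0,"wz":-0.98,"hand":50},{"dx":0,"dy":0,"dz":0,"wx":0,"wy":0,"wz":0,"hand":50}])

```text
time_s: 6.55
eef_pos: [0.4996, 0.1399, 0.197]
tcp_rot: [[0.148, 0.989, 0.005], [0.989, -0.148, 0.0], [0.001, 0.005, -1.0]]
contact_force: [0.6, -0.7, -4.5]
grip_width: 0.689
finger_force: 66.8
```

Call:
step_arm(motion=[{"dx":-0.4,"dy":0.07,"dz":0,"wx":0,"wy":0,"wz":0,"hand":50},{"dx":-0.79,"dy":0.14,"dz":0,"wx":0,"wy":0,"wz":0,"hand":50},{"dx":-0.79,"dy":0.14,"dz":0,"wx":0,"wy":0,"wz":0,"hand":50},{"dx":-0.79,"dy":0.14,"dz":0,"wx":0,"wy":0,"wz":0,"hand":50},{"dx":-0.79,"dy":0.14,"dz":0,"wx":0,"wy":0,"wz":0,"hand":50},{"dx":-0.79,"dy":0.14,"dz":0,"wx":0,"wy":0,"wz":0,"hand":50},{"dx":-0.79,"dy":0.14,"dz":0,"wx":0,"wy":0,"wz":0,"hand":50},{"dx":-0.79,"dy":0.14,"dz":0,"wx":0,"wy":0,"wz":0,"hand":50},{"dx":-0.79,"dy":0.14,"dz":0,"wx":0,"wy":0,"wz":0,"hand":50},{"dx":-0.4,"dy":0.07,"dz":0,"wx":0,"wy":0,"wz":0,"hand":50}])

```text
time_s: 7.55
eef_pos: [0.5071, -0.2242, 0.1931]
tcp_rot: [[0.153, 0.988, -0.002], [0.988, -0.153, 0.0], [0.0, -0.002, -1.0]]
contact_force: [1.5, 0.5, -4.0]
grip_width: 0.687
finger_force: 66.6
```

Call:
step_arm(motion=[{"dx":0,"dy":0,"dz":0,"wx":0,"wy":0,"wz":0,"hand":50},{"dx":0,"dy":0,"dz":0,"wx":0,"wy":0,"wz":0,"hand":50},{"dx":0,"dy":0,"dz":0,"wx":0,"wy":0,"wz":0,"hand":50}])

```text
time_s: 7.85
eef_pos: [0.5076, -0.2205, 0.1934]
tcp_rot: [[0.148, 0.989, -0.001], [0.989, -0.148, 0.001], [0.001, -0.002, -1.0]]
contact_force: [1.0, 0.7, -4.8]
grip_width: 0.687
finger_force: 66.7
```

```bash
python3 - <<'E'
from h import *
o=env.get_obs();print(o['eef_pos'],o['tcp_rot'].round(4).tolist(),o['joints'].round(3))
w,K,M=cam('wrist');np.savez('w4.npz',w=w,K=K,M=M);cv2.imwrite('pics/w4.png',w[...,::-1])
E
```

```text
[ 0.50759675 -0.22046111  0.19338631] [[0.1483, 0.9889, -0.0015], [0.9889, -0.1483, 0.0013], [0.0011, -0.0017, -1.0]] [-0.615  0.081  1.852  0.     1.211 -0.466]
```

View pics/w4.png

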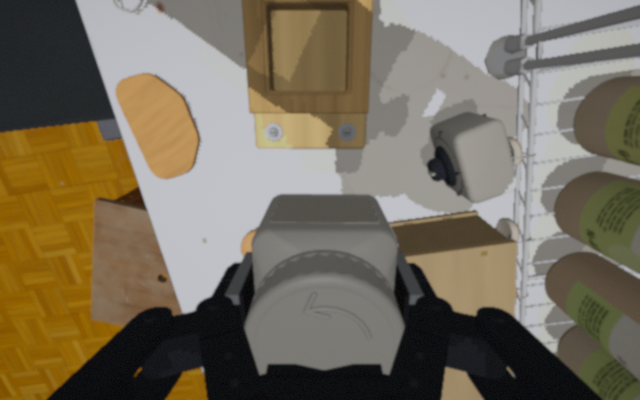

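The picture shows the block straight ahead, with its pocket opening at about (268–350, 5–94) and its near top edge at row 113. The jar is square in the fingers, its far base edge at row 196.

```bash
python3 - <<'E'
from h import *
d=np.load('w4.npz');w,K,M=d['w'],d['K'],d['M']
o=env.get_obs();R=o['tcp_rot'];t=o['eef_pos']
for r in (195,196,197):
    P=onz(K,M,(325,r),t[2]-.0463); print('base edge tool',(R.T@(P-t)).round(4))
P=onz(K,M,(324.5,252),t[2]+.0347);print('cap far edge tool',(R.T@(P-t)).round(4))
g=cv2.cvtColor(w,cv2.COLOR_RGB2GRAY)[0:160,230:390]
g=cv2.resize(g,None,fx=3,fy=3,interpolation=cv2.INTER_CUBIC)
for s in cv2.createLineSegmentDetector().detect(g)[0][:,0]:
    if np.hypot(s[0]-s[2],s[1]-s[3])>100:
        s=s/3+[230,0,230,0]; a,b=[onz(K,M,q,.038) for q in (s[:2],s[2:])];v=b-a
        print(s.round(1).tolist(),'ang %.1f'%(np.degrees(np.arctan2(v[1],v[0]))%90-90),(R.T@(a-t))[:2].round(4),(R.T@(b-t))[:2].round(4))
E
```

```text
base edge tool [ 0.0263 -0.0001  0.0463]
base edge tool [ 0.0257 -0.0001  0.0463]
base edge tool [ 0.0251 -0.0001  0.0463]
cap far edge tool [ 0.0336 -0.0005 -0.0347]
[270.6, 11.4, 273.9, 89.8] ang -8.8 [ 0.1384 -0.041 ] [ 0.0819 -0.0413]
[344.4, 10.0, 272.3, 9.9] ang -8.6 [0.1393 0.0151] [ 0.1394 -0.0397]
[269.3, 79.8, 266.6, 23.5] ang -8.7 [ 0.0896 -0.0447] [ 0.1302 -0.0445]
```

```bash
python3 - <<'E'
from h import *
from scipy.signal import find_peaks
d=np.load('w4.npz');w,K,M=d['w'],d['K'],d['M']
o=env.get_obs();R=o['tcp_rot'];t=o['eef_pos']
g=cv2.cvtColor(w,cv2.COLOR_RGB2GRAY).astype(float)
def pk(p,off,th=5):
    e=np.gradient(cv2.GaussianBlur(p.reshape(-1,1),(1,5),.8).ravel());i=find_peaks(abs(e),height=th)[0];return [(int(k+off),round(e[k])) for k in i]
T=lambda p,z:(R.T@(onz(K,M,p,z)-t))[:2].round(4)
print('row50',[(k,e,T((k,50),.038)[1],T((k,50),.012)[1]) for k,e in pk(g[46:55,235:385].mean(0),235)])
print('col309',[(k,e,T((309,k),.038)[0],T((309,k),.012)[0]) for k,e in pk(g[0:155,300:318].mean(1),0)])
print('col325',[(k,e,T((325,k),t[2]-.0463)[0],T((325,k),t[2]+.0162)[0],T((325,k),t[2]+.0347)[0]) for k,e in pk(g[180:300,318:332].mean(1),180,3)])
print('row300',[(k,e,T((k,310),t[2]+.0347)[1]) for k,e in pk(g[306:314,225:430].mean(0),225,4)])
c=cv2.resize(w[180:330,230:420],None,fx=4,fy=4,interpolation=cv2.INTER_CUBIC);g=cv2.createCLAHE(4,(3,3)).apply(cv2.cvtColor(c,cv2.COLOR_RGB2GRAY));cv2.imwrite('pics/j.png',g)
E
```

```text
row50 [(244, -8, np.float64(-0.0634), np.float64(-0.0692)), (267, -14, np.float64(-0.0453), np.float64(-0.0494)), (272, 19, np.float64(-0.0414), np.float64(-0.0451)), (302, -6, np.float64(-0.0177), np.float64(-0.0193)), (346, -9, np.float64(0.0169), np.float64(0.0185)), (371, 9, np.float64(0.0366), np.float64(0.04))]
col309 [(2, -9, np.float64(0.1447), np.float64(0.1508)), (10, 19, np.float64(0.1393), np.float64(0.1449)), (113, 16, np.float64(0.0636), np.float64(0.0621)), (149, 12, np.float64(0.0335), np.float64(0.0292))]
col325 [(194, -29, np.float64(0.0268), np.float64(0.0462), np.float64(0.052)), (221, 4, np.float64(0.0109), np.float64(0.0362), np.float64(0.0437)), (230, 5, np.float64(0.0054), np.float64(0.0327), np.float64(0.0408)), (249, -10, np.float64(-0.0065), np.float64(0.0252), np.float64(0.0346)), (255, -4, np.float64(-0.0104), np.float64(0.0228), np.float64(0.0326)), (273, 7, np.float64(-0.0223), np.float64(0.0152), np.float64(0.0263))]
row300 [(249, 19, np.float64(-0.0249)), (399, -19, np.float64(0.0235))]
```

View pics/j.png

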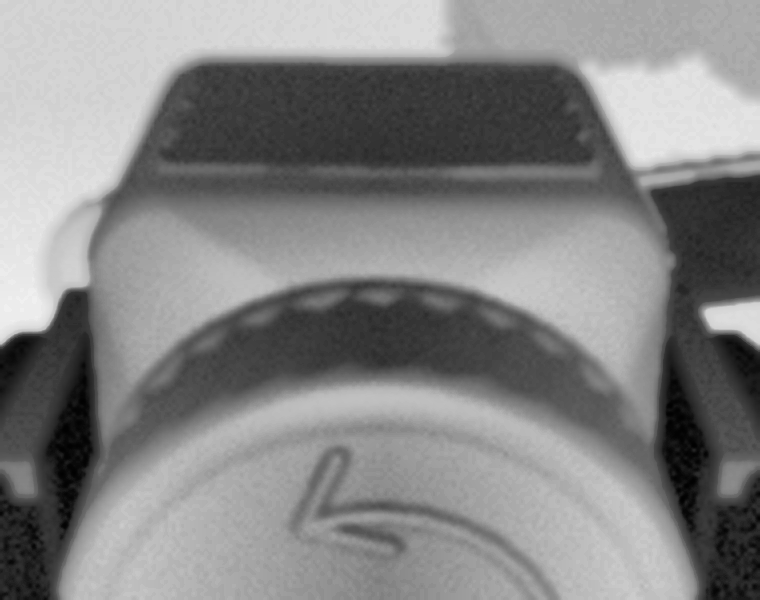

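The crop shows the jar upright in the grip, about 3 mm back along tool x. Measured in tool axes, the pocket centre is at (0.113, -0.013), and four edge pairs agree on that. I'll move over it and hover.

Call:
step_arm(motion=[{"dx":0.4,"dy":-0.043,"dz":0,"wx":0,"wy":0,"wz":0.03,"hand":50},{"dx":0.5,"dy":-0.054,"dz":0,"wx":0,"wy":0,"wz":0,"hand":50},{"dx":0.5,"dy":-0.054,"dz":0,"wx":0,"wy":0,"wz":0,"hand":50},{"dx":0.5,"dy":-0.054,"dz":0.3,"wx":0,"wy":0,"wz":0,"hand":50},{"dx":0.42,"dy":-0.053,"dz":0.4,"wx":0,"wy":0,"wz":0,"hand":50},{"dx":0,"dy":0,"dz":0.5,"wx":0,"wy":0,"wz":0,"hand":50},{"dx":0,"dy":0,"dz":0.5,"wx":0,"wy":0,"wz":0,"hand":50},{"dx":0,"dy":0,"dz":0,"wx":0,"wy":0,"wz":0,"hand":50},{"dx":0,"dy":0,"dz":0,"wx":0,"wy":0,"wz":0,"hand":50},{"dx":0,"dy":0,"dz":0,"wx":0,"wy":0,"wz":0,"hand":50}])

```text
time_s: 8.9
eef_pos: [0.514, -0.1053, 0.1111]
tcp_rot: [[0.151, 0.989, 0.003], [0.989, -0.151, -0.001], [-0.001, 0.003, -1.0]]
contact_force: [1.7, -0.7, -4.6]
grip_width: 0.689
finger_force: 67.0
```

```bash
python3 - <<'E'
from h import *
d=np.array([.5076,-.22046]);R=np.array([[.1483,.9889],[.9889,-.1483]])
tgt=d+R@[.1161,-.0129];o=env.get_obs();print(tgt,o['eef_pos'],o['tcp_rot'].round(4).tolist(),o['contact_force'].round(1),(o['tcp_rot'].T@np.r_[tgt-o['eef_pos'][:2],0]).round(4))
E
```

```text
[ 0.51206082 -0.10373564] [ 0.51397824 -0.10529321  0.111093  ] [[0.1507, 0.9886, 0.0029], [0.9886, -0.1507, -0.0013], [-0.0008, 0.003, -1.0]] [ 1.7 -0.7 -4.6] [ 0.0013 -0.0021 -0.    ]
```

Call:
step_arm(motion=[{"dx":0.02,"dy":-0.035,"dz":0.2,"wx":0,"wy":0,"wz":0,"hand":50},{"dx":0,"dy":0,"dz":0.2,"wx":0,"wy":0,"wz":0,"hand":50},{"dx":0,"dy":0,"dz":0.12,"wx":0,"wy":0,"wz":0,"hand":50},{"dx":0,"dy":0,"dz":0.1,"wx":0,"wy":0,"wz":0,"hand":50},{"dx":0,"dy":0,"dz":0,"wx":0,"wy":0,"wz":0,"hand":50}])

```text
time_s: 9.4
eef_pos: [0.5106, -0.1036, 0.0772]
tcp_rot: [[0.151, 0.989, -0.002], [0.989, -0.151, 0.001], [0.001, -0.002, -1.0]]
contact_force: [-0.7, -0.5, -4.7]
grip_width: 0.688
finger_force: 67.0
```

The base is about 7 mm into the pocket with no contact force. I'll continue down.

Call:
step_arm(motion=[{"dx":0,"dy":0,"dz":0.1,"wx":0,"wy":0,"wz":0,"hand":50},{"dx":0,"dy":0,"dz":0.1,"wx":0,"wy":0,"wz":0,"hand":50},{"dx":0,"dy":0,"dz":0.1,"wx":0,"wy":0,"wz":0,"hand":50},{"dx":0,"dy":0,"dz":0.05,"wx":0,"wy":0,"wz":0,"hand":50},{"dx":0,"dy":0,"dz":0,"wx":0,"wy":0,"wz":0,"hand":50},{"dx":0,"dy":0,"dz":0,"wx":0,"wy":0,"wz":0,"hand":50}])

```text
time_s: 10.0
eef_pos: [0.5113, -0.1038, 0.0608]
tcp_rot: [[0.151, 0.989, 0.0], [0.989, -0.151, -0.0], [-0.0, 0.0, -1.0]]
contact_force: [1.3, -0.3, -4.6]
grip_width: 0.688
finger_force: 67.1
```

Call:
step_arm(motion=[{"dx":0,"dy":0,"dz":0.04,"wx":0,"wy":0,"wz":0,"hand":50},{"dx":0,"dy":0,"dz":0.03,"wx":0,"wy":0,"wz":0,"hand":50},{"dx":0,"dy":0,"dz":0,"wx":0,"wy":0,"wz":0,"hand":50},{"dx":0,"dy":0,"dz":0,"wx":0,"wy":0,"wz":0,"hand":50}])

```text
time_s: 10.4
eef_pos: [0.5116, -0.1039, 0.0583]
tcp_rot: [[0.151, 0.989, 0.0], [0.989, -0.151, -0.0], [-0.0, 0.0, -1.0]]
contact_force: [-5.1, 0.3, 5.7]
grip_width: 0.686
finger_force: 68.2
```

The jar is on the pocket floor. I'll release it, rise to cap height, recentre and grip the cap.

Call:
step_arm(motion=[{"dx":0,"dy":0,"dz":0,"wx":0,"wy":0,"wz":0,"hand":75},{"dx":0,"dy":0,"dz":0,"wx":0,"wy":0,"wz":0,"hand":85},{"dx":0,"dy":0,"dz":0,"wx":0,"wy":0,"wz":0,"hand":85},{"dx":0,"dy":0,"dz":0,"wx":0,"wy":0,"wz":0,"hand":85},{"dx":-0.055,"dy":0,"dz":-0.2,"wx":0,"wy":0,"wz":0,"hand":85},{"dx":0,"dy":0,"dz":-0.3,"wx":0,"wy":0,"wz":0,"hand":85},{"dx":0,"dy":0,"dz":-0.14,"wx":0,"wy":0,"wz":0,"hand":85},{"dx":0,"dy":0,"dz":0,"wx":0,"wy":0,"wz":0,"hand":85},{"dx":0,"dy":0,"dz":0,"wx":0,"wy":0,"wz":0,"hand":85}])

```text
time_s: 11.3
eef_pos: [0.511, -0.1065, 0.0898]
tcp_rot: [[0.151, 0.989, 0.001], [0.989, -0.151, -0.0], [-0.0, 0.001, -1.0]]
contact_force: [-0.1, 0.0, -1.3]
grip_width: 0.995
finger_force: 0.0
```

```bash
python3 - <<'E'
from h import *
o=env.get_obs();print(o['eef_pos'],o['tcp_rot'].round(4).tolist(),o['joints'].round(3),o['contact_force'].round(1))
w,K,M=cam('wrist');np.savez('w5.npz',w=w,K=K,M=M);cv2.imwrite('pics/w5.png',w[...,::-1])
E
```

```text
[ 0.51100205 -0.10653643  0.08977761] [[0.1509, 0.9886, 0.0009], [0.9886, -0.1509, -0.0004], [-0.0002, 0.0009, -1.0]] [-0.423  0.159  1.982  0.     0.999 -0.272] [-0.1  0.  -1.3]
```

View pics/w5.png

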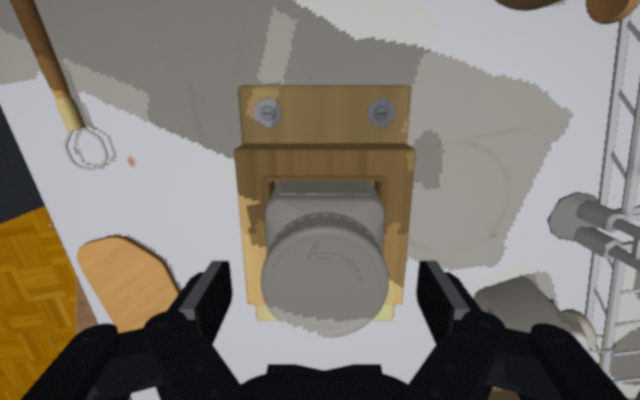

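The jar stands home in the pocket, with the cap at about (325,283), within a millimetre or so of the grasp axis. I'll grip it hard.

Call:
step_arm(motion=[{"dx":0,"dy":0,"dz":0,"wx":0,"wy":0,"wz":0,"hand":45},{"dx":0,"dy":0,"dz":0,"wx":0,"wy":0,"wz":0,"hand":45},{"dx":0,"dy":0,"dz":0,"wx":0,"wy":0,"wz":0,"hand":45},{"dx":0,"dy":0,"dz":0,"wx":0,"wy":0,"wz":0,"hand":45},{"dx":0,"dy":0,"dz":0,"wx":0,"wy":0,"wz":0,"hand":45},{"dx":0,"dy":0,"dz":0,"wx":0,"wy":0,"wz":0,"hand":45}], newtons=100)

```text
time_s: 11.95
eef_pos: [0.5111, -0.1065, 0.0896]
tcp_rot: [[0.151, 0.989, 0.001], [0.989, -0.151, -0.0], [0.0, 0.001, -1.0]]
contact_force: [-0.3, 0.8, 4.0]
grip_width: 0.627
finger_force: 104.2
```

Call:
step_arm(motion=[{"dx":0,"dy":0,"dz":0,"wx":0,"wy":0,"wz":-0.6,"hand":45},{"dx":0,"dy":0,"dz":0,"wx":0,"wy":0,"wz":-0.6,"hand":45},{"dx":0,"dy":0,"dz":0,"wx":0,"wy":0,"wz":-0.6,"hand":45},{"dx":0,"dy":0,"dz":0,"wx":0,"wy":0,"wz":-0.6,"hand":45},{"dx":0,"dy":0,"dz":0,"wx":0,"wy":0,"wz":-0.6,"hand":45},{"dx":0,"dy":0,"dz":0,"wx":0,"wy":0,"wz":0,"hand":45}])

```text
time_s: 12.55
eef_pos: [0.5112, -0.1069, 0.0897]
tcp_rot: [[-0.11, 0.994, 0.001], [0.994, 0.11, -0.001], [-0.001, 0.001, -1.0]]
contact_force: [0.0, -0.9, 4.8]
grip_width: 0.623
finger_force: 104.4
```

```bash
python3 - <<'E'
from h import *
o=env.get_obs();print(o['eef_pos'],o['contact_force'].round(1),o['ft_torque'].round(2),o['grip_width']*85.4,o['joints'][5])
w,K,M=cam('wrist');cv2.imwrite('pics/w6.png',w[200:400,200:450][...,::-1])
E
```

```text
[ 0.51119343 -0.10690002  0.08974131] [ 0.  -0.9  4.8] [-0.11  0.15  0.07] 53.180511138709925 -0.5333671824481964
```

Call:
step_arm(motion=[{"dx":0,"dy":0,"dz":-0.003,"wx":0,"wy":0,"wz":-0.7,"hand":45},{"dx":0,"dy":0,"dz":-0.003,"wx":0,"wy":0,"wz":-0.7,"hand":45},{"dx":0,"dy":0,"dz":-0.003,"wx":0,"wy":0,"wz":-0.7,"hand":45},{"dx":0,"dy":0,"dz":-0.003,"wx":0,"wy":0,"wz":-0.7,"hand":45},{"dx":0,"dy":0,"dz":-0.003,"wx":0,"wy":0,"wz":-0.7,"hand":45}])

```text
time_s: 13.1
eef_pos: [0.5113, -0.1069, 0.0902]
tcp_rot: [[-0.405, 0.914, 0.001], [0.914, 0.405, -0.001], [-0.001, 0.001, -1.0]]
contact_force: [2.0, -1.3, 2.2]
grip_width: 0.626
finger_force: 104.2
```

```bash
python3 - <<'E'
from h import *
o=env.get_obs();print(o['eef_pos'],o['contact_force'].round(1),o['ft_torque'].round(2),o['tau'].round(2),o['grip_width']*85.4,o['joints'][5])
w,K,M=cam('wrist');np.savez('w6.npz',w=w,K=K,M=M)
# follow: optical flow of patches on cap top / jar shoulder, from w5 (tool frame) to now
a=cv2.createCLAHE(4,(8,8)).apply(cv2.cvtColor(np.load('w5.npz')['w'],cv2.COLOR_RGB2GRAY));b=cv2.createCLAHE(4,(8,8)).apply(cv2.cvtColor(w,cv2.COLOR_RGB2GRAY))
t=a[238:290,298:368]
r=cv2.matchTemplate(b[200:340,240:410],t,cv2.TM_CCOEFF_NORMED);_,v,_,p=cv2.minMaxLoc(r);print('arrow match no turn',v,p[0]+240,p[1]+200)
c=(325,285)
for g in range(-40,45,10):
    Mx=cv2.getRotationMatrix2D(c,g,1);tt=cv2.warpAffine(a,Mx,(640,400))[243:330,275:375]
    r=cv2.matchTemplate(b[230:345,262:390],tt,cv2.TM_CCOEFF_NORMED);print(g,round(float(r.max()),3))
E
```

```text
[ 0.51130025 -0.10690825  0.09022249] [ 2.  -1.3  2.2] [-0.32 -0.2  -0.21] [  0.71 -32.21 -24.71   0.07   0.44   0.29] 53.458331171567735 -0.8396584630715398
arrow match no turn 0.63986736536026 298 239
-40 0.485
-30 0.58
-20 0.66
-10 0.696
0 0.698
10 0.623
20 0.559
30 0.486
40 0.464
```

The arrow has kept its place in the hand (298,239 against 298,238), so the cap is turning with the fingers. Turned 32.5° so far; I'll go on to about 86°.

Call:
step_arm(motion=[{"dx":0,"dy":0,"dz":-0.003,"wx":0,"wy":0,"wz":-0.7,"hand":45},{"dx":0,"dy":0,"dz":-0.003,"wx":0,"wy":0,"wz":-0.7,"hand":45},{"dx":0,"dy":0,"dz":-0.003,"wx":0,"wy":0,"wz":-0.7,"hand":45},{"dx":0,"dy":0,"dz":-0.003,"wx":0,"wy":0,"wz":-0.7,"hand":45},{"dx":0,"dy":0,"dz":-0.003,"wx":0,"wy":0,"wz":-0.7,"hand":45},{"dx":0,"dy":0,"dz":-0.003,"wx":0,"wy":0,"wz":-0.7,"hand":45},{"dx":0,"dy":0,"dz":-0.003,"wx":0,"wy":0,"wz":-0.7,"hand":45},{"dx":0,"dy":0,"dz":-0.003,"wx":0,"wy":0,"wz":-0.7,"hand":45},{"dx":0,"dy":0,"dz":-0.003,"wx":0,"wy":0,"wz":-0.7,"hand":45},{"dx":0,"dy":0,"dz":-0.003,"wx":0,"wy":0,"wz":-0.7,"hand":45}])

```text
time_s: 14.15
eef_pos: [0.5111, -0.1063, 0.0915]
tcp_rot: [[-0.856, 0.517, 0.001], [0.517, 0.856, 0.0], [-0.001, 0.001, -1.0]]
contact_force: [2.3, -0.6, 1.5]
grip_width: 0.625
finger_force: 104.3
```

Call:
step_arm(motion=[{"dx":0,"dy":0,"dz":-0.003,"wx":0,"wy":0,"wz":-0.74,"hand":45},{"dx":0,"dy":0,"dz":-0.003,"wx":0,"wy":0,"wz":-0.74,"hand":45},{"dx":0,"dy":0,"dz":-0.003,"wx":0,"wy":0,"wz":-0.74,"hand":45},{"dx":0,"dy":0,"dz":0,"wx":0,"wy":0,"wz":-0.74,"hand":45},{"dx":0,"dy":0,"dz":0,"wx":0,"wy":0,"wz":-0.74,"hand":45},{"dx":0,"dy":0,"dz":0,"wx":0,"wy":0,"wz":0,"hand":45},{"dx":0,"dy":0,"dz":0,"wx":0,"wy":0,"wz":0,"hand":45}])

```text
time_s: 14.85
eef_pos: [0.5113, -0.1063, 0.092]
tcp_rot: [[-0.975, 0.222, 0.002], [0.222, 0.975, 0.0], [-0.001, 0.001, -1.0]]
contact_force: [5.8, 1.2, 0.2]
grip_width: 0.625
finger_force: 104.7
```

```bash
python3 - <<'E'
from h import *
o=env.get_obs();R=o['tcp_rot'];print(o['eef_pos'],o['contact_force'].round(1),o['ft_torque'].round(2),o['grip_width']*85.4,np.degrees(np.arctan2(R[1,1],R[0,1])))
w,K,M=cam('wrist');np.savez('w7.npz',w=w,K=K,M=M)
f=lambda x:cv2.createCLAHE(4,(8,8)).apply(cv2.cvtColor(x,cv2.COLOR_RGB2GRAY))
a=f(np.load('w5.npz')['w']);b=f(w);t=a[238:290,298:368]
r=cv2.matchTemplate(b[200:340,240:410],t,cv2.TM_CCOEFF_NORMED);_,v,_,p=cv2.minMaxLoc(r);print(v,p[0]+240,p[1]+200)
for g in range(-40,45,10):
    tt=cv2.warpAffine(a,cv2.getRotationMatrix2D((325,285),g,1),(640,400))[243:330,275:375]
    print(g,round(float(cv2.matchTemplate(b[230:345,262:390],tt,cv2.TM_CCOEFF_NORMED).max()),3))
E
```

```text
[ 0.51132465 -0.10628233  0.09198214] [5.8 1.2 0.2] [ 0.29 -0.87 -0.28] 53.347676766847066 77.15592024342276
0.7438244819641113 290 274
-40 0.484
-30 0.51
-20 0.536
-10 0.565
0 0.58
10 0.567
20 0.501
30 0.409
40 0.334
```

Call:
step_arm(motion=[{"dx":0,"dy":0,"dz":0,"wx":0,"wy":0,"wz":-0.4,"hand":45},{"dx":0,"dy":0,"dz":-0.05,"wx":0,"wy":0,"wz":0,"hand":45},{"dx":0,"dy":0,"dz":-0.05,"wx":0,"wy":0,"wz":0,"hand":45},{"dx":0,"dy":0,"dz":0,"wx":0,"wy":0,"wz":0,"hand":45},{"dx":0,"dy":0,"dz":0,"wx":0,"wy":0,"wz":0,"hand":45}])

```text
time_s: 15.4
eef_pos: [0.5104, -0.1064, 0.0967]
tcp_rot: [[-0.983, 0.185, -0.001], [0.185, 0.983, 0.0], [0.001, -0.0, -1.0]]
contact_force: [0.6, -0.1, -0.8]
grip_width: 0.622
finger_force: 107.7
```

Only the cap's weight is felt (-0.8 N), so the thread has let go. I'll lift straight up to about 14 mm over the rim.

Call:
step_arm(motion=[{"dx":0,"dy":0,"dz":-0.1,"wx":0,"wy":0,"wz":0,"hand":45},{"dx":0,"dy":0,"dz":-0.1,"wx":0,"wy":0,"wz":0,"hand":45},{"dx":0,"dy":0,"dz":-0.1,"wx":0,"wy":0,"wz":0,"hand":45},{"dx":0,"dy":0,"dz":-0.1,"wx":0,"wy":0,"wz":0,"hand":45},{"dx":0,"dy":0,"dz":-0.03,"wx":0,"wy":0,"wz":0,"hand":45},{"dx":0,"dy":0,"dz":0,"wx":0,"wy":0,"wz":0,"hand":45},{"dx":0,"dy":0,"dz":0,"wx":0,"wy":0,"wz":0,"hand":45},{"dx":0,"dy":0,"dz":0,"wx":0,"wy":0,"wz":0,"hand":45}])

```text
time_s: 16.2
eef_pos: [0.5106, -0.1064, 0.1182]
tcp_rot: [[-0.983, 0.185, -0.001], [0.185, 0.983, 0.0], [0.001, 0.0, -1.0]]
contact_force: [-0.2, 1.1, -0.7]
grip_width: 0.623
finger_force: 107.8
```

```bash
python3 - <<'E'
from h import *
o=env.get_obs();print(o['time_s'],o['eef_pos'],o['contact_force'].round(1),o['ft_torque'].round(2),o['grip_width']*85.4,abs(o['qd']).max())
# did the block/jar area stay: compare wrist view brightness profile through the gap below the cap in scene camera
w,K,M=cam('scene');u,v=proj(K,M,(.511,-.1065,.085)).astype(int);print(u,v)
g=cv2.cvtColor(w,cv2.COLOR_RGB2GRAY);print(g[v-28:v+28:2,u-1:u+2].mean(1).round().astype(int).tolist())
print([proj(K,M,(.511,-.1065,z)).round().tolist() for z in (.062,.0885,.103,.1215)])
E
```

```text
16.2 [ 0.51060201 -0.10639006  0.11820329] [-0.2  1.1 -0.7] [-0.   -0.01  0.  ] 53.21345904272061 0.0015626486041721308
343 208
[31, 31, 33, 33, 37, 80, 84, 85, 95, 94, 97, 97, 97, 108, 164, 114, 109, 88, 76, 136, 188, 187, 187, 151, 99, 98, 108, 143]
[[343.0, 214.0], [344.0, 208.0], [344.0, 205.0], [345.0, 200.0]]
```

Force is -0.7 N with no torque, so only the cap is held; the opening is unchanged and the jar's weight is not on the arm. Handing in.

```bash
python3 -c "
from workcell import env; print(env.hand_in())"
```

```text
the job is handed in; nothing more can be done
None
```

I handed the job in at 16.2 s: by force and grip readings the jar is home in the block and the cap, turned about 88° until the thread let go, is held level about 15 mm above the rim; I took no final close-up, and the hand-in gave no verdict.

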